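# Set up the slide tray on the light base

### The job

Get the slide tray ready on the light base. First stand the vial that is on the light base upright on the round cork mat and let go; then, keeping the tray flat on the base and its notch on the pivot pin, push the tray so that it swings round the pin until its long side is home against the stop block; then fold the black shade over towards the tray until it stands at 45 degrees above the base, and last press the lamp button fully and let go. Leave the other two vials and the slide case where they are.

Things in the scene. Friction and masses are not known exactly. Their poses are not given: they have to be found in the camera images.
- lightbase: White light base fixed to the table, a slab 300 mm (x) by 320 mm (y) by 12 mm, place and heading vary. Origin: centre of its underside, on the table. +x away from the robot, +y to the left; its top is at z = 12 mm. It carries the pivot pin, the stop block, the lamp button and, along its left side, the shade on two bearing blocks (14 x 16 mm, at x = -40 and 130, y = 145, tops at z = 36 mm).
- stop (a point): Middle of the flat face of the dark steel stop block that meets the tray's long side: x = 105, y = 55, z = 23 mm of the light base's frame. The block is 20 mm (x) by 30 mm (y), reaches from this face to x = 125 mm, top at z = 34 mm.
- pin (a point): Foot of the fixed round steel pivot pin on the top of the light base, at x = 60, y = -110, z = 12 mm of the light base's frame. Pin diameter 16 mm, 30 mm tall.
- tray: Flat loose aluminium tray with five glass slides, 210 x 90 x 16 mm, 0.25 to 0.5 kg. x: its long axis. One end has an open notch, 20 mm wide between two 35 mm prongs, that straddles the pin. Origin: underside, in the notch, where the pin's centre is when the pin is at the notch's bottom (0.5 mm play). It reaches 188 mm along +x, 22 mm along -x (prongs); long sides at y = +45 and -45 mm.
- tray_end (a point): Middle of the tray's free end, top face: 188 mm from its origin along its x. It starts 0.8 to 1.2 rad from home, nearer the robot. Home: origin on the pin, tray x along the light base's +y, side y = -45 mm at the stop block; so it swings clockwise seen from above when its y = +45 mm side is pushed. Only friction and the pin hold it: dragged away from the pin it comes off.
- vial: The amber glass vial with black cap standing on the light base, between the tray and the stop block, in the way of the tray's swing: 32 mm diameter, full width up to 46 mm, then narrowing to a 17 mm cap, 75 mm tall in all, 60 g. Origin: centre of its underside; z axis up.
- mat: Round cork mat fixed to the table to the right of the light base, 100 mm diameter, 3 mm thick, where the vial shall stand. Origin: centre of its underside.
- shade (a joint): Angle of the black shade panel, rad: 0 = lying flat over the tray (towards the base's -y), 1.571 = upright, more = leaning outwards to the left; starts leaning outwards at 1.9 to 2.3, stop at 2.5. Wanted: 0.785 (45 degrees), that is leaning in over the tray. Its friction hinge is stiff (0.13 N m): it stays where it is left.
- shade_hinge (a point): Middle of the shade's hinge line, which runs along the light base's x axis; at x = 45, y = 145, z = 36 mm of the light base's frame. The panel is 150 mm along the hinge, 120 mm from hinge to free edge and 5 mm thick, with the hinge line in its mid-plane.
- shade_edge (a point): Middle of the shade's free edge, 120 mm from the hinge line.
- lamp_button (a joint): Travel of the lamp button, m: 0 = up, 0.006 = fully pressed. Spring, about 5 N when fully down; it comes back up when let go.
- lamp_button_top (a point): Centre of the top of the round grey lamp button, 28 mm diameter, pressed straight down, in a black housing on the light base at x = -115, y = 55 mm of its frame.
- spare_a: Bystander vial of the same kind, standing on the table beside the mat, on its right (-y), the nearer of the two to the robot. Origin: centre of its underside.
- spare_b: Bystander vial of the same kind, standing on the table beside the mat, on its right (-y), the farther of the two. Origin: centre of its underside.
- slide_case: Bystander: closed grey plastic slide case, 60 (x) x 85 (y) x 32 mm, on the table beyond the mat (+x). Origin: centre of its underside.

How it is judged:
By the outcome, as a careful person would: the job done as asked, in the order asked, and still so for the second after the job is handed in, with the robot touching nothing.
It also fails if it takes over 67 s, if anything falls off the work surface, if the arm or the gripper's body presses on something with over 40 N, if the wrist force passes 120 N, or if a joint passes its speed limit or range.

### The arm

A 6-joint arm with a two-finger parallel gripper is mounted at the origin on the work surface. World frame = base frame: x ahead of the robot, y to its left, z up, the work surface at z = 0. Lengths are in m, angles in rad, forces in N, time in s.
With the tool pointing down it reaches from about 0.4 to 0.925 m from the base axis. Payload 12.5 kg.
Tool frame: the origin (TCP) lies at the centre of the arm's flange, where the gripper is bolted on; the fingertips stand 190 mm ahead of it and the grasp point (between the pads) lies 171 mm ahead of it (robot.grip_depth is the distance from the TCP to the grasp point, in m); z points along the fingers, y is the line along which they close (so a half turn about z gives the same grasp; the last joint's range is limited). The gripper opens to 95 mm and grips with 3 to 60 N. Pads are 20 mm wide; open, the fingers measure 119 mm over their backs; the gripper's body (75 mm by 180 mm) begins 59 mm behind the grasp point.
Start: joints at [-1.281, 0.491, 1.559, -0, 1.092, -0.106], TCP at [0.241, -0.577, 0.405] pointing down, gripper open.
Joint ranges: [-3.1, 3.1], [-0.84, 2.19], [0.05, 2.79], [-1.13, 4.28], [0.06, 2.93], [-2.69, 2.69]. Speed limits (rad/s): [2.22, 2.22, 2.79, 3.14, 3.14, 3.14].

### API

Orientations are given as a rotation vector (axis times angle).
In Python, from plant import robot, eyes, hand_in gives the robot as it stands.
- The arm moves only by the tool step_arm, never from a script. Its arguments are lists of equal length, an entry for each row: "jaw": the gripper's target within -1 to 1 (fully open at 1, half-way at 0, shut at -1); "translation": the shift along the tool's x, y, z as a fraction of full scale, a list of three; "turn": the turn, a rotation vector about the tool's x, y, z as a fraction of full scale, a list of three. A call has 1 to 5 rows; each row is the pose to reach, as a shift and turn from the pose commanded when the call began, along the tool's axes at that moment; what a row does not reach only later rows make up. Full scale, the value 1, is 0.12 m for a shift and 0.5 rad for a turn. A row lasts 1/8 s, in which the tool goes at most 62.5 mm and 10.7 degrees, less where a joint would pass 70% of its speed; a pose out of reach is approached as far as the arm can. A call with a number of a shift or a turn outside -1 to 1 is refused whole. A call with a gripper value outside its range is refused whole. The fingers move at their own pace and stop on an object; "squeeze" is the grip in N (left out, the last holds). Time passes only in rows, so rows that repeat a pose let the fingers close. It gives the time, the measured TCP pose, the force, the opening and the grip force at its end, in the units of the state.
- robot.sense(): the state, without advancing time (a new reading comes with each control period).
- eyes.snapshot(name): name is "scene" or "top" or "wrist"; returns the picture (400x640x3 uint8, blue, green, red); there is no depth.
- eyes.camera_info(name): a dict with "mtx" (3x3 intrinsics, pixels), "rvec" (rotation vector, rad) and "tvec" (3), from world to camera coordinates, as OpenCV has them. Camera axes: x right, y down, z forward; pixel columns grow to the right and rows downward; lengths in m; the calibration is good to about 2 mm. A picture is of the moment at which its call begins: read the wrist's pose just before it. camera_info takes no time and is no camera call; for the wrist camera it gives the pose at the moment of the call.
- hand_in(): hands the job in; it is judged then, once.
The state is a dict: "time_s": time; "q": joint angles; "dq": joint speeds; "effort": joint torques, N m; "tcp_pos": TCP position; "ee_rot": TCP orientation; "ft_force": force on the tool from outside, world axes, zero at the start; "moment": the same for the moment, N m; "opening": opening from 0.0 (shut) to 1.0 (fully open); "grasp_force": force on a finger pad.
Only numpy, scipy, OpenCV 4.12 (cv2) and the standard library are available. Lean on these libraries where they do the work, as an engineer would, in place of code of your own. Each camera call takes 0.05 s, during which the arm holds its last target. There are 200 camera calls.

## Working session

There is one attempt and no reset: what is moved stays moved. The work goes in short steps, Python scripts to look and compute and a tool call to move; the robot and the scene stay as the last step left them, time stands still between calls to the robot, and variables do not carry over. Pictures are saved under pics/ and viewed, at most 13 in all, crops included, and the job is handed in when it is done.

Besides the shell and the picture viewer there is one more tool, called as name(argument=value, ...) on one line, values as JSON. step_arm: Moves the arm, as the interface text tells. Shift numbers are shares of 0.12 m and turn numbers shares of 0.5 rad, none past 1 either way. Its arguments: {"type":"object","properties":{"jaw":{"type":"array"},"translation":{"type":"array"},"turn":{"type":"array"},"squeeze":{"type":"number"}},"required":["jaw","translation","turn"]}

```bash
mkdir -p pics; ls
python3 - <<'E'
from plant import robot, eyes
import cv2,numpy as np
print(robot.sense())
for n in("top","scene"):
    im=eyes.snapshot(n);cv2.imwrite(f"pics/{n}0.png",im)
    c=eyes.camera_info(n);R=cv2.Rodrigues(np.array(c['rvec'],float))[0];print(n,c['mtx'],(-R.T@np.ravel(c['tvec'])),R)
E
```

```text
pics
{'time_s': 0.0, 'q': array([-1.28056559e+00,  4.91553658e-01,  1.55946461e+00, -4.90765107e-05,
        1.09173997e+00, -1.05586448e-01]), 'dq': array([-0.00067331,  0.00133747, -0.00137743,  0.00029366,  0.00028222,
        0.00051121]), 'effort': array([-1.43071076e-03, -6.12650943e+01, -2.58182609e+01,  6.91064307e-02,
        4.82315524e-02, -9.88791453e-05]), 'tcp_pos': array([ 0.24098969, -0.5766245 ,  0.40416008]), 'ee_rot': array([-3.07912752e+00, -6.17504818e-01,  2.36804709e-04]), 'ft_force': array([-1.23311134, -0.0453689 , -0.12561977]), 'moment': array([0.01576819, 0.0357486 , 0.04382321]), 'grasp_force': 0.0, 'opening': 0.9990361985651728}
top [[477.8493042    0.         307.82195749]
 [  0.         477.8493042  202.33248714]
 [  0.           0.           1.        ]] [ 0.45393162 -0.06674296  1.04587123] [[ 0.02012666 -0.99973419  0.01124563]
 [-0.99485054 -0.02114334 -0.09912301]
 [ 0.09933443 -0.0091927  -0.99501164]]
scene [[408.11440223   0.         316.9364188 ]
 [  0.         408.11440223 200.8476073 ]
 [  0.           0.           1.        ]] [ 1.15829556 -0.04110085  0.91147325] [[-0.07347331  0.99729614 -0.00144371]
 [ 0.82679007  0.06010206 -0.55929055]
 [-0.55769154 -0.04228657 -0.82897044]]
```

View pics/top0.png

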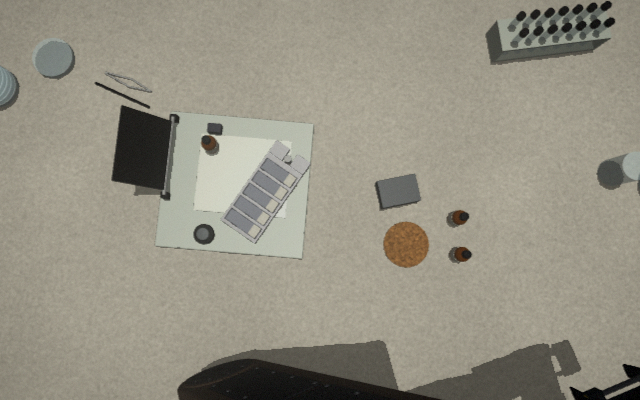

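View pics/scene0.png

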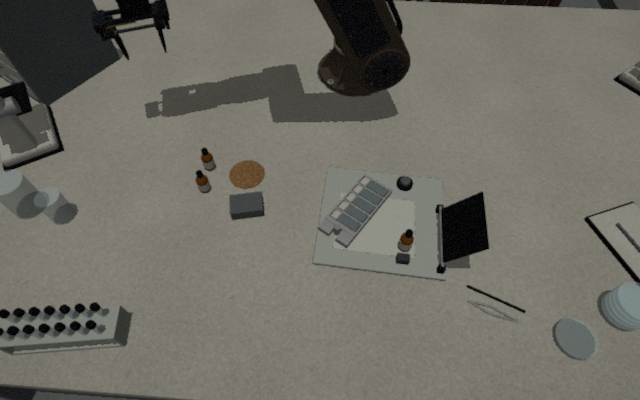

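The top view shows the base with corners near (169,112), (313,123), (303,258) and (156,246). The vial is at (208,143), the stop at (215,128), the button at (204,233) and the tray's free end at (240,228). The mat is at (406,244), with the spares at (460,217) and (462,254).

```bash
cat > h.py <<'E'
import cv2,numpy as np
from scipy.spatial.transform import Rotation as Ro
def cam(c):
    R=cv2.Rodrigues(np.array(c['rvec'],float))[0]
    return np.array(c['mtx']),R,np.ravel(c['tvec'])
def ray(c,p):
    K,R,t=cam(c);d=R.T@np.linalg.inv(K)@[p[0],p[1],1];return -R.T@t,d
def onz(c,p,z):
    o,d=ray(c,p);return o+d*(z-o[2])/d[2]
def proj(c,P):
    K,R,t=cam(c);v=K@(R@np.asarray(P,float)+t);return v[:2]/v[2]
def tri(c1,p1,c2,p2):
    A=np.zeros((3,3));b=np.zeros(3)
    for c,p in((c1,p1),(c2,p2)):
        o,d=ray(c,p);d=d/np.linalg.norm(d);M=np.eye(3)-np.outer(d,d);A+=M;b+=M@o
    return np.linalg.solve(A,b)
def tool(s,goal,yaw=None):
    "shift in tool-axes shares from measured pose to TCP goal; yaw = world angle of tool x"
    R=Ro.from_rotvec(s['ee_rot']);return R.inv().apply(np.asarray(goal)-s['tcp_pos'])/.12
E
python3 - <<'E'
from h import *; from plant import eyes
T=eyes.camera_info("top");S=eyes.camera_info("scene")
t=cv2.imread("pics/top0.png");s=cv2.imread("pics/scene0.png")
def blobs(im,m,mn):
    n,l,st,ce=cv2.connectedComponentsWithStats(m.astype(np.uint8)*255)
    return [(st[i][:5].tolist(),ce[i].round(1).tolist()) for i in range(1,n) if st[i][4]>mn]
for n,im in(("top",t),("scene",s)):
    h=cv2.cvtColor(im,cv2.COLOR_BGR2HSV)
    print(n,"orange",blobs(im,(h[...,0]<20)&(h[...,1]>130)&(h[...,2]>40),15))
    g=(im[...,1].astype(int)>=im[...,2])&(im[...,1]>150)
    print(n,"greenish",blobs(im,g,500))
# base corners
h=t.astype(int);m=((h[...,1]>h[...,2]+3)&(h[...,1]>120)).astype(np.uint8)*255
m[:, :100]=0;m[:,340:]=0;m=cv2.morphologyEx(m,cv2.MORPH_OPEN,np.ones((3,3)))
P=np.vstack([c.reshape(-1,2) for c in cv2.findContours(m,0,2)[0] if cv2.contourArea(c)>300])
H=cv2.convexHull(P);r=cv2.minAreaRect(H);print(r)
W=np.array([onz(T,p,.012)[:2] for p in H.reshape(-1,2)],np.float32)
print(cv2.minAreaRect(W),cv2.boxPoints(cv2.minAreaRect(W)))
print(t[180,165],t[240,250],t[300,300])
cv2.imwrite("pics/crop.png",cv2.resize(t[95:270,100:330],None,fx=3.4,fy=3.4,interpolation=cv2.INTER_CUBIC))
E
```

```text
top orange [([453, 211, 13, 13, 95], [457.7, 217.1]), ([384, 222, 44, 45, 1525], [405.9, 244.0]), ([455, 247, 13, 14, 109], [460.2, 253.5])]
top greenish [([155, 111, 160, 147, 14208], [232.1, 184.1])]
scene orange [([202, 153, 10, 10, 73], [206.5, 157.9]), ([230, 161, 34, 27, 586], [246.2, 174.2]), ([196, 175, 12, 11, 80], [201.7, 180.3]), ([401, 234, 12, 11, 87], [406.3, 239.8])]
scene greenish []
((231.23052978515625, 206.4122314453125), (137.2989501953125, 104.42382049560547), 12.847704887390137)
((0.5494436025619507, 0.08889739960432053), (0.2983822226524353, 0.22733376920223236), 80.06743621826172) [[ 0.4117466  -0.03845127]
 [ 0.6356729  -0.07766384]
 [ 0.6871406   0.21624607]
 [ 0.46321428  0.25545865]]
[110 112 114] [123 129 130] [147 165 169]
```

View pics/crop.png

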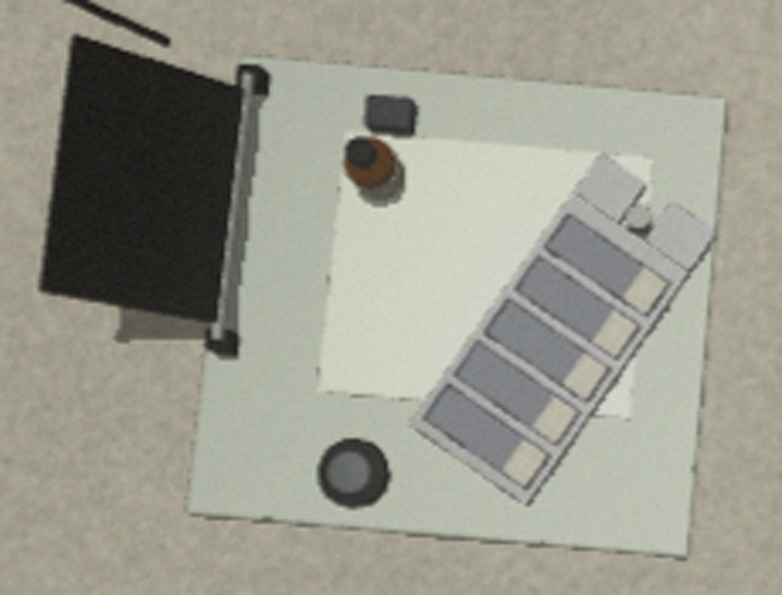

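The crop gives these pixels: base corners (172.9,112.1), (313.2,124.4), (302,258.2) and (155.9,246.2), tray free-end corners (221.5,219.7) and (255.3,242.9), pin top (288,160), and shade edge corners (122,105.3) and (112.4,180.9).

```bash
cat >> h.py <<'E'
try:
    import json; B=json.load(open('base.json')); bc=np.array(B['c']); bt=B['t']
    Rb=np.array([[np.cos(bt),-np.sin(bt)],[np.sin(bt),np.cos(bt)]])
    def b2w(x,y,z=0): return np.r_[bc+Rb@[x,y],z]
    def w2b(P): return np.r_[Rb.T@(np.asarray(P)[:2]-bc),P[2]]
except FileNotFoundError: pass
E
python3 - <<'E'
import numpy as np,json
from h import *; from plant import eyes
T=eyes.camera_info("top");S=eyes.camera_info("scene")
px=[(172.9,112.1),(313.2,124.4),(302,258.2),(155.9,246.2)]
W=np.array([onz(T,p,.012)[:2] for p in px]);M=np.array([(150,160),(150,-160),(-150,-160),(-150,160)])/1e3
c=W.mean(0);w=W-c;t=np.arctan2((M[:,0]*w[:,1]-M[:,1]*w[:,0]).sum(),(M*w).sum())
R=np.array([[np.cos(t),-np.sin(t)],[np.sin(t),np.cos(t)]])
print("base",c,t,"res mm",((W-c)-M@R.T)*1e3)
json.dump(dict(c=c.tolist(),t=t),open('base.json','w'))
import importlib,h;importlib.reload(h);from h import *
print("pin chk",w2b(onz(T,(288,160),.042)),"button",w2b(onz(T,(202.9,233.4),.03)))
for n,p in(("stop",b2w(.105,.055,.023)),("btn",b2w(-.115,.055,.03)),("pin",b2w(.06,-.11,.042))):print(n,p,"top px",proj(T,p),"scene",proj(S,p))
a,b=[onz(T,p,.028) for p in((221.5,219.7),(255.3,242.9))]
print("tray end in base",w2b(a),w2b(b),w2b((a+b)/2))
v=tri(T,(206,140),S,(409,232));print("cap",v,w2b(v))
e=[onz(T,(122,105.3),.14),onz(T,(112.4,180.9),.14)];print("edge@.14",[w2b(x) for x in e])
o,d=ray(T,(117.2,143.1));
for z in(.1,.12,.13,.14,.15):
    q=w2b(o+d*(z-o[2])/d[2]);print(z,q,np.hypot(q[1]-.145,z-.036),np.arctan2(z-.036,-(q[1]-.145)))
print("mat",onz(T,(405.9,244),.003),onz(S,(246.2,174.2),.003))
print("spares",onz(T,(457.7,217.1),.03),onz(T,(460.2,253.5),.03))
E
```

```text
base [0.59334926 0.08068772] -0.06620647544238939 res mm [[-2.52900828 -4.68969444]
 [-1.93908678  4.18862077]
 [ 3.15158631  2.82472874]
 [ 1.31650875 -2.32365507]]
pin chk [ 0.05780834 -0.10909982  0.042     ] button [-0.11281896  0.05666136  0.03      ]
stop [0.70175792 0.12862062 0.023     ] top px [215.14123509 133.77674807] scene [401.58669213 254.62469508]
btn [0.48223991 0.1431754  0.03      ] top px [203.57080283 234.49592786] scene [404.02527912 180.48515174]
pin [ 0.64594042 -0.03304078  0.042     ] top px [288.51413571 159.02576656] scene [335.97514655 226.46722307]
tray end in base [-0.080409    0.02087039  0.028     ] [-0.12318552 -0.05550549  0.028     ] [-0.10179726 -0.01731755  0.028     ]
cap [0.67354024 0.13577902 0.08437583] [0.07637055 0.06027589 0.08437583]
edge@.14 [array([0.11808014, 0.21595605, 0.14      ]), array([-0.03020833,  0.2157062 ,  0.14      ])]
0.1 [0.05096419 0.23226343 0.1       ] 0.10821693703599035 2.508792988985873
0.12 [0.04715136 0.22404677 0.12      ] 0.11534466828591118 2.325824659439909
0.13 [0.04524494 0.21993845 0.13      ] 0.12021551914853291 2.243838340216475
0.14 [0.04333852 0.21583012 0.14      ] 0.12582887692250996 2.16869669240909
0.15 [0.0414321 0.2117218 0.15     ] 0.13209011383246477 2.1003211751336677
mat [ 0.47134124 -0.29194044  0.003     ] [ 0.47144719 -0.29232062  0.003     ]
spares [ 0.53043976 -0.39709111  0.03      ] [ 0.45314604 -0.40155664  0.03      ]
```

step_arm(jaw=[1,1,1], translation=[[0.4,-0.4,0],[0.7,-0.7,0],[1,-1,0]], turn=[[0,0,0.32],[0,0,0.64],[0,0,0.924]], squeeze=15)

```text
time_s: 0.48
tcp_pos: [0.3058, -0.4179, 0.4045]
ee_rot: [-3.139, 0.112, 0.0]
ft_force: [0.8, -1.3, 0.1]
opening: 1.003
grasp_force: 0.0
```

step_arm(jaw=[1,1,1], translation=[[0.2,-0.35,0],[0.4,-0.7,0],[0.55,-0.965,0]], turn=[[0,0,0],[0,0,0],[0,0,0]])

```text
time_s: 0.85
tcp_pos: [0.3797, -0.3069, 0.4047]
ee_rot: [-3.14, 0.103, 0.0]
ft_force: [0.3, 0.4, 0.1]
opening: 1.002
grasp_force: 0.0
```

step_arm(jaw=[1,1,1], translation=[[0.2,-0.35,0],[0.4,-0.7,0],[0.55,-0.96,0]], turn=[[0,0,0],[0,0,0],[0,0,0]])

```text
time_s: 1.23
tcp_pos: [0.4532, -0.1963, 0.4046]
ee_rot: [-3.14, 0.103, 0.0]
ft_force: [-0.1, -1.0, 0.5]
opening: 1.0
grasp_force: 0.0
```

step_arm(jaw=[1,1,1], translation=[[0.2,-0.35,0],[0.4,-0.7,0],[0.55,-0.96,0]], turn=[[0,0,0],[0,0,0],[0,0,0]])

```text
time_s: 1.6
tcp_pos: [0.5267, -0.0856, 0.4045]
ee_rot: [-3.14, 0.103, 0.001]
ft_force: [-0.3, -1.2, -0.1]
opening: 1.004
grasp_force: 0.0
```

step_arm(jaw=[1,1,1], translation=[[0.2,-0.35,0],[0.4,-0.7,0],[0.55,-0.96,0]], turn=[[0,0,0],[0,0,0],[0,0,0]])

```text
time_s: 1.98
tcp_pos: [0.6002, 0.025, 0.4043]
ee_rot: [3.14, -0.103, -0.001]
ft_force: [-0.3, 0.3, -0.4]
opening: 1.0
grasp_force: 0.0
```

step_arm(jaw=[1,1,1,1], translation=[[0.2,-0.35,0],[0.4,-0.7,0],[0.55,-0.96,0],[0.55,-0.96,0]], turn=[[0,0,0],[0,0,0],[0,0,0],[0,0,0]])

```text
time_s: 2.48
tcp_pos: [0.6734, 0.1358, 0.4036]
ee_rot: [3.14, -0.1, -0.002]
ft_force: [-0.4, -0.2, 0.4]
opening: 1.002
grasp_force: 0.0
```

Run:
```python
from h import *; from plant import eyes,robot
c=eyes.camera_info("wrist");im=eyes.snapshot("wrist");cv2.imwrite("pics/w1.png",im)
import pickle;pickle.dump(c,open("w1.pkl","wb"))
K,R,t=cam(c);print(-R.T@t,R[2]); print(robot.sense()['tcp_pos'])
for n,p in(("stop",b2w(.105,.055,.034)),("pin",b2w(.06,-.11,.042)),("vial",b2w(.076,.060,.012))):print(n,proj(c,p))
```

```text
[0.75179905 0.13024621 0.38406784] [-0.27545652  0.01662124 -0.96116983]
[0.6729082  0.13452697 0.40377452]
stop [320.73488319 157.55312287]
pin [467.01288049 198.85809661]
vial [316.1884973  179.02938939]
```

View pics/w1.png

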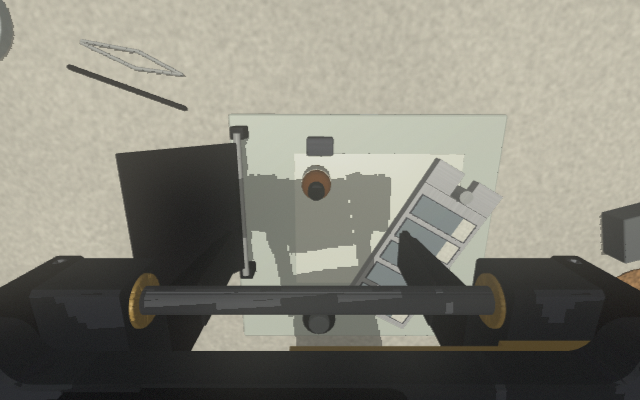

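The wrist view shows the cap top at about (316,190), the stop block spanning (307–333, 136–156), the pin at (467,197) and base corners at (230,115), (506,114), (487,335) and (245,333).

Run:
```python
from h import *;import pickle
c=pickle.load(open("w1.pkl","rb"));im=cv2.imread("pics/w1.png")
W=[]
for p,m in(((230,115),(150,160)),((506,114),(150,-160)),((487,335),(-150,-160)),((245,333),(-150,160))):
    P=onz(c,p,.012);W.append(P);print(m,(w2b(P)*1e3).round(1))
print("pin60,-110",w2b(onz(c,(467,197),.042)),"stop top 115,55",w2b(onz(c,(320,146),.034)))
h=cv2.cvtColor(im,cv2.COLOR_BGR2HSV);m=((h[...,0]<20)&(h[...,1]>110)&(h[...,2]>30)).astype(np.uint8)
m[250:]=0;n,l,st,ce=cv2.connectedComponentsWithStats(m);i=1+st[1:,4].argmax();print(st[i],ce[i])
g=im.max(2)[160:215,296:336];k=(g<45).astype(np.uint8);n,l,st2,ce2=cv2.connectedComponentsWithStats(k);
for j in range(1,n):
  if st2[j][4]>20:print("dark",st2[j],ce2[j]+[296,160])
for q in((316.2,190),):print("cap top",w2b(onz(c,q,.087)))
x,y,w,hh,_=st[i]
print("body L/R at shoulder",w2b(onz(c,(x,y+hh/2),.05)),w2b(onz(c,(x+w,y+hh/2),.05)))
for z in(.012,.058,.087):print(z,proj(c,b2w(.076,.06,z)))
```

```text
(150, 160) [150.1 158.3  12. ]
(150, -160) [ 152.  -155.8   12. ]
(-150, -160) [-145.9 -179.4   12. ]
(-150, 160) [-143.2  158.8   12. ]
pin60,-110 [ 0.0621688  -0.10969408  0.042     ] stop top 115,55 [0.11770949 0.05588734 0.034     ]
[305 175  21  11  89] [314.11235955 179.46067416]
cap top [0.08103556 0.05995091 0.087     ]
body L/R at shoulder [0.08239797 0.07209345 0.05      ] [0.08245473 0.04937451 0.05      ]
0.012 [316.1884973  179.02938939]
0.058 [316.16009273 188.01968645]
0.087 [316.13798453 195.01712637]
```

step_arm(jaw=[0.6,0.4,0.4], translation=[[0.02,-0.01,0.4],[0.025,-0.01,0.8],[0.025,-0.01,1]], turn=[[0,0,0],[0,0,0],[0,0,0]])

```text
time_s: 2.9
tcp_pos: [0.6751, 0.1335, 0.2822]
ee_rot: [3.139, -0.106, -0.005]
ft_force: [0.5, 0.5, 0.5]
opening: 0.748
grasp_force: 0.0
```

step_arm(jaw=[0.4,0.4,0.4,0.4], translation=[[0,0,0.25],[0,0,0.5],[0,0,0.62],[0,0,0.62]], turn=[[0,0,0],[0,0,0],[0,0,0],[0,0,0]])

```text
time_s: 3.4
tcp_pos: [0.6758, 0.1342, 0.2099]
ee_rot: [3.14, -0.105, -0.002]
ft_force: [0.6, 1.0, 0.5]
opening: 0.7
grasp_force: 0.0
```

step_arm(jaw=[0,-0.3,-0.5,-1,-1], translation=[[0,0,0],[0,0,0],[0,0,0],[0,0,0],[0,0,0]], turn=[[0,0,0],[0,0,0],[0,0,0],[0,0,0],[0,0,0]])

```text
time_s: 4.03
tcp_pos: [0.676, 0.1349, 0.2106]
ee_rot: [3.14, -0.104, 0.001]
ft_force: [-1.7, -0.7, 1.7]
opening: 0.335
grasp_force: 15.0
```

step_arm(jaw=[-1,-1,-1,-1], translation=[[0,0,0],[0,0,0],[0,0,0],[0,0,0]], turn=[[0,0,0],[0,0,0],[0,0,0],[0,0,0]])

```text
time_s: 4.53
tcp_pos: [0.676, 0.1349, 0.2106]
ee_rot: [-3.14, 0.104, -0.001]
ft_force: [-1.6, 0.8, 5.3]
opening: 0.33
grasp_force: 15.0
```

step_arm(jaw=[-1,-1,-1,-1], translation=[[0,0,-0.2],[0,0,-0.5],[0,0,-0.8],[0,0,-1]], turn=[[0,0,0],[0,0,0],[0,0,0],[0,0,0]])

```text
time_s: 5.03
tcp_pos: [0.6759, 0.1348, 0.3317]
ee_rot: [3.14, -0.104, 0.001]
ft_force: [-0.4, -0.1, 0.2]
opening: 0.334
grasp_force: 15.0
```

step_arm(jaw=[-1,-1,-1], translation=[[-0.1,0.25,0],[-0.25,0.6,0],[-0.367,0.916,0]], turn=[[0,0,0],[0,0,0],[0,0,0]])

```text
time_s: 5.4
tcp_pos: [0.6239, 0.027, 0.3299]
ee_rot: [3.14, -0.103, -0.001]
ft_force: [0.8, 0.3, 0.1]
opening: 0.33
grasp_force: 15.0
```

step_arm(jaw=[-1,-1,-1], translation=[[-0.12,0.3,0],[-0.25,0.6,0],[-0.367,0.916,0]], turn=[[0,0,0],[0,0,0],[0,0,0]])

```text
time_s: 5.78
tcp_pos: [0.5728, -0.0797, 0.33]
ee_rot: [3.14, -0.104, -0.001]
ft_force: [0.8, -0.7, 0.5]
opening: 0.334
grasp_force: 15.0
```

step_arm(jaw=[-1,-1,-1], translation=[[-0.12,0.3,0],[-0.25,0.6,0],[-0.367,0.916,0]], turn=[[0,0,0],[0,0,0],[0,0,0]])

```text
time_s: 6.15
tcp_pos: [0.5216, -0.1865, 0.3301]
ee_rot: [-3.14, 0.104, 0.001]
ft_force: [0.6, -0.2, -0.6]
opening: 0.331
grasp_force: 15.0
```

step_arm(jaw=[-1,-1,-1,-1,-1], translation=[[-0.12,0.3,0],[-0.25,0.6,0],[-0.34,0.85,0],[-0.367,0.916,0],[-0.367,0.916,0]], turn=[[0,0,0],[0,0,0],[0,0,0],[0,0,0],[0,0,0]])

```text
time_s: 6.78
tcp_pos: [0.471, -0.2922, 0.3301]
ee_rot: [-3.14, 0.105, 0.001]
ft_force: [1.3, 0.3, 0.2]
opening: 0.33
grasp_force: 15.0
```

Run:
```python
from h import *; from plant import eyes,robot
s=robot.sense();T=eyes.camera_info("top");S=eyes.camera_info("scene");print(s['tcp_pos'],tool(s,[.4714,-.292,.2020]))
a=eyes.snapshot("scene");b=eyes.snapshot("wrist");cv2.imwrite("pics/m1.png",np.hstack([cv2.resize(a[80:280,130:450],(400,250)),cv2.resize(b,(400,250))]))
c=eyes.camera_info("wrist");print(proj(c,[.4714,-.292,.003]))
```

```text
[ 0.47101654 -0.29220983  0.33011482] [ 0.00343877 -0.00166553  1.06762286]
[316.55726442 192.28681047]
```

View pics/m1.png

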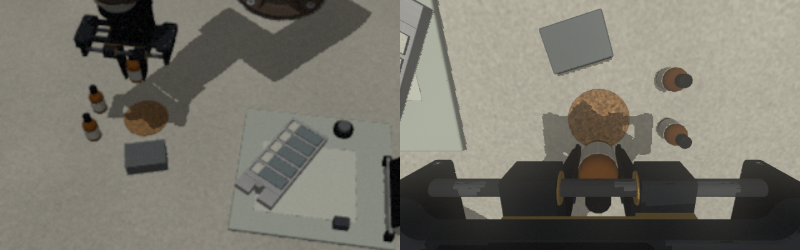

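The vial is held upright over the mat, which is centred in the wrist half at about (598,118). I'll lower it and release.

step_arm(jaw=[-1,-1,-1,-1], translation=[[0,0,0.25],[0,0,0.6],[0,0,0.9],[0,0,0.97]], turn=[[0,0,0],[0,0,0],[0,0,0],[0,0,0]])

```text
time_s: 7.38
tcp_pos: [0.4713, -0.2912, 0.2122]
ee_rot: [-3.138, 0.102, 0.004]
ft_force: [0.5, 0.2, -0.8]
opening: 0.334
grasp_force: 15.0
```

step_arm(jaw=[-1,-1,-1,-1], translation=[[0,0,0.03],[0,0,0.06],[0,0,0.09],[0,0,0.095]], turn=[[0,0,0],[0,0,0],[0,0,0],[0,0,0]])

```text
time_s: 7.88
tcp_pos: [0.4711, -0.2923, 0.2028]
ee_rot: [3.139, -0.104, 0.001]
ft_force: [0.0, 0.3, -0.4]
opening: 0.335
grasp_force: 15.0
```

step_arm(jaw=[-1,-1], translation=[[0,0,0.01],[0,0,0.01]], turn=[[0,0,0],[0,0,0]])

```text
time_s: 8.12
tcp_pos: [0.4711, -0.2923, 0.2016]
ee_rot: [3.14, -0.104, 0.001]
ft_force: [-0.6, -0.6, 2.4]
opening: 0.331
grasp_force: 15.0
```

step_arm(jaw=[-0.2,-0.1,0.2,0.2,0.2], translation=[[0,0,0],[0,0,0],[0,0,0],[0,0,0],[0,0,0]], turn=[[0,0,0],[0,0,0],[0,0,0],[0,0,0],[0,0,0]])

```text
time_s: 8.75
tcp_pos: [0.4711, -0.2923, 0.2013]
ee_rot: [3.14, -0.104, 0.0]
ft_force: [-0.6, -0.2, -0.5]
opening: 0.601
grasp_force: 0.0
```

step_arm(jaw=[0.2,0.2,0.2,0.2], translation=[[0,0,-0.2],[0,0,-0.5],[0,0,-0.9],[0,0,-1]], turn=[[0,0,0],[0,0,0],[0,0,0],[0,0,0]])

```text
time_s: 9.25
tcp_pos: [0.4712, -0.2923, 0.324]
ee_rot: [3.137, -0.104, 0.005]
ft_force: [0.6, 0.0, 0.1]
opening: 0.6
grasp_force: 0.0
```

Run:
```python
from h import *; from plant import eyes,robot
c=eyes.camera_info("wrist");b=eyes.snapshot("wrist");cv2.imwrite("pics/m2.png",b)
a=eyes.snapshot("top");S=eyes.camera_info("top");cv2.imwrite("pics/t2.png",a)
sc=eyes.snapshot("scene")
cv2.imwrite("pics/m3.png",np.hstack([cv2.resize(b,(400,250)),cv2.resize(sc[100:260,150:406],(400,250))]))
s=robot.sense();print(s['tcp_pos'])
```

```text
[ 0.470921   -0.29212388  0.32113267]
```

View pics/m3.png

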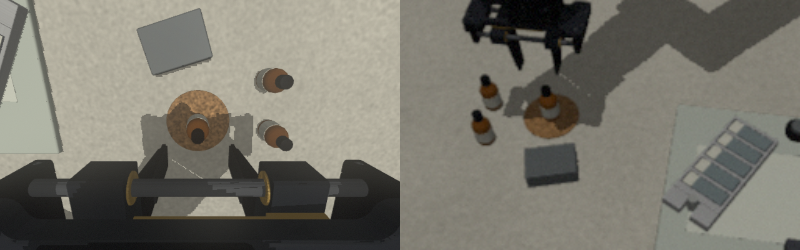

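The vial stands upright on the mat at (197,130) in the left half, and the spares and case are untouched. Next is the tray push, with the closed fingers turned to face the tray's side.

step_arm(jaw=[0.2,-1,-1], translation=[[0,-0.35,0],[0,-0.7,0],[0,-1,0]], turn=[[0,0,-0.33],[0,0,-0.66],[0,0,-1]])

```text
time_s: 9.78
tcp_pos: [0.4788, -0.1712, 0.3197]
ee_rot: [-3.064, -0.684, 0.003]
ft_force: [1.2, -0.9, 1.2]
opening: 0.443
grasp_force: 0.0
```

step_arm(jaw=[-1,-1,-1,-1], translation=[[0.18,-0.33,0],[0.36,-0.66,0],[0.53,-1,0],[0.53,-1,0]], turn=[[0,0,-0.33],[0,0,-0.66],[0,0,-1],[0,0,-1]])

```text
time_s: 10.28
tcp_pos: [0.486, -0.0346, 0.3198]
ee_rot: [-2.8, -1.42, 0.004]
ft_force: [0.9, -1.1, -0.4]
opening: 0.038
grasp_force: 0.0
```

step_arm(jaw=[-1,-1,-1,-1], translation=[[0.117,-0.084,0.2],[0.117,-0.084,0.4],[0.117,-0.084,0.6],[0.117,-0.084,0.6]], turn=[[0,0,-0.1],[0,0,-0.1],[0,0,-0.1],[0,0,-0.1]])

```text
time_s: 10.78
tcp_pos: [0.4862, -0.0202, 0.2473]
ee_rot: [-2.768, -1.48, 0.006]
ft_force: [-1.0, 0.4, 0.7]
opening: 0.006
grasp_force: 0.0
```

Run:
```python
from h import *; from plant import eyes,robot
s=robot.sense();R=Ro.from_rotvec(s['ee_rot']).as_matrix()
print(s['tcp_pos'],w2b(s['tcp_pos']),"yaw base",np.arctan2(R[1,0],R[0,0])-bt,R[:,2])
pin=b2w(.06,-.11,.209);print("tcp rel pin in tool mm",R.T@(s['tcp_pos']-pin)*1e3)
c=eyes.camera_info("wrist");im=eyes.snapshot("wrist");cv2.imwrite("pics/w3.png",im)
import pickle;pickle.dump(c,open("w3.pkl","wb"))
print("pin px",proj(c,b2w(.06,-.11,.042)), "tip px",proj(c,s['tcp_pos']+R@[0,0,.19]))
```

```text
[ 0.48623183 -0.02021559  0.24730348] [-0.10020718 -0.10776893  0.24730348] yaw base 1.0482239010219185 [-4.46499689e-03  6.68071521e-04 -9.99989809e-01]
tcp rel pin in tool mm [ -78.10139626 -140.09383918  -37.58142705]
pin px [564.23399286 109.71113205] tip px [314.83748707 248.43879343]
```

View pics/w3.png

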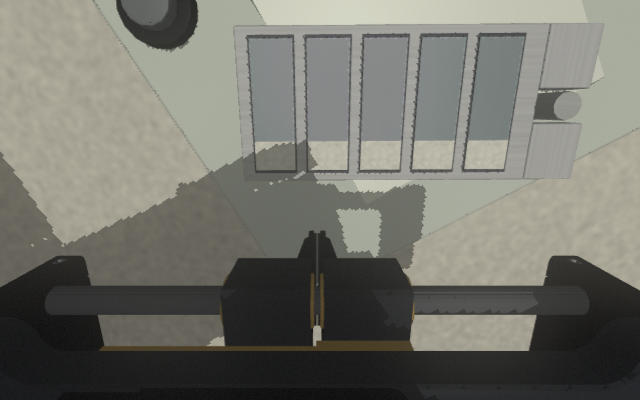

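The wrist picture shows the tray's long side level at row ~178, the fingertip at column 315 and the notch on the pin at (567,105). I'll descend and push along the arc.

step_arm(jaw=[-1,-1,-1], translation=[[0,0,0.15],[0,0,0.31],[0,0,0.31]], turn=[[0,0,0],[0,0,0],[0,0,0]])

```text
time_s: 11.2
tcp_pos: [0.4865, -0.02, 0.212]
ee_rot: [-2.769, -1.482, 0.002]
ft_force: [0.1, 0.6, 0.0]
opening: 0.007
grasp_force: 0.0
```

step_arm(jaw=[-1,-1,-1,-1], translation=[[0.06,0,0],[0.12,0,0],[0.175,0,0],[0.175,0,0]], turn=[[0,0,0],[0,0,0],[0,0,0],[0,0,0]])

```text
time_s: 11.7
tcp_pos: [0.4984, -0.0016, 0.2124]
ee_rot: [2.768, 1.485, 0.001]
ft_force: [-0.5, -1.0, 0.0]
opening: 0.003
grasp_force: 0.0
```

step_arm(jaw=[-1,-1,-1,-1,-1], translation=[[0.119,-0.042,0],[0.241,-0.07,0],[0.366,-0.084,0],[0.492,-0.086,0],[0.617,-0.077,0]], turn=[[0,0,0.2],[0,0,0.4],[0,0,0.6],[0,0,0.8],[0,0,1]])

```text
time_s: 12.32
tcp_pos: [0.5311, 0.0651, 0.212]
ee_rot: [-3.051, -0.748, 0.003]
ft_force: [-2.3, -0.3, 0.1]
opening: 0.004
grasp_force: 1.1
```

```bash
cat > st.py <<'E'
from h import *; from plant import eyes,robot
s=robot.sense();R=Ro.from_rotvec(s['ee_rot']).as_matrix()
print(s['tcp_pos'],w2b(s['tcp_pos']),"yaw base",np.arctan2(R[1,0],R[0,0])-bt,"tilt",R[:2,2],"F",s['ft_force'].round(1),s['time_s'])
pin=b2w(.06,-.11,.209);print("tcp rel pin in tool mm",R.T@(s['tcp_pos']-pin)*1e3)
E
python3 st.py
python3 - <<'E'
from h import *; from plant import eyes,robot
c=eyes.camera_info("wrist");im=eyes.snapshot("wrist");cv2.imwrite("pics/w4.png",im);print(proj(c,b2w(.06,-.11,.028)),proj(c,b2w(.06,-.11,.042)))
E
```

```text
[0.53110631 0.06509172 0.21197354] [-0.06107479 -0.01967971  0.21197354] yaw base 0.546936409758804 tilt [-0.00220945 -0.00010103] F [-2.3 -0.3  0.1] 12.325
tcp rel pin in tool mm [ -56.44532694 -140.11486645   -2.72972571]
[584.44288118 153.95209892] [608.37160946 157.84778852]
```

View pics/w4.png

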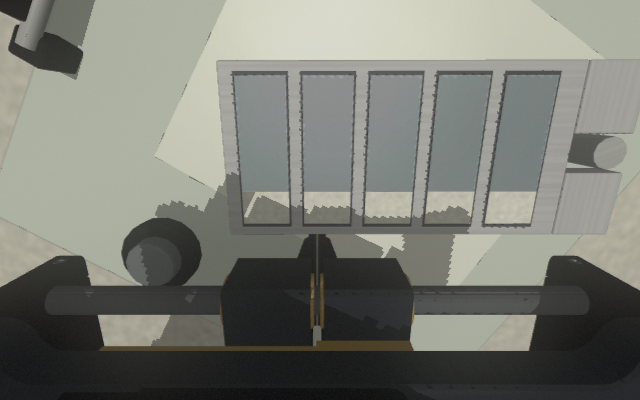

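The tray is following flush against the finger, with its edge at row ~233, and the notch is still on the pin. Continuing.

step_arm(jaw=[-1,-1,-1,-1,-1], translation=[[0.119,-0.042,0],[0.241,-0.07,0],[0.366,-0.084,0],[0.492,-0.086,0],[0.56,-0.082,0]], turn=[[0,0,0.2],[0,0,0.4],[0,0,0.6],[0,0,0.8],[0,0,0.91]])

```text
time_s: 13.0
tcp_pos: [0.5863, 0.1048, 0.2119]
ee_rot: [3.141, 0.045, -0.002]
ft_force: [-2.8, 0.7, 2.5]
opening: 0.006
grasp_force: 1.6
```

step_arm(jaw=[-1,-1], translation=[[0.03,0,0],[0.06,0,0]], turn=[[0,0,0.05],[0,0,0.1]])

```text
time_s: 13.25
tcp_pos: [0.5934, 0.1046, 0.2119]
ee_rot: [3.141, -0.033, -0.001]
ft_force: [-1.5, 1.4, 0.1]
opening: 0.005
grasp_force: 1.1
```

```bash
python3 st.py
```

```text
[0.59336267 0.10463364 0.21194935] [-0.00157084  0.02389435  0.21194935] yaw base 0.04495843485689602 tilt [-9.09976409e-04 -7.25584492e-05] F [-1.5  1.4  0.1] 13.25
tcp rel pin in tool mm [ -55.49362804 -136.52598625   -2.91149331]
```

step_arm(jaw=[-1,-1,-1], translation=[[0.02,0,0],[0.04,-0.01,0],[0.055,-0.015,0]], turn=[[0,0,0.03],[0,0,0.06],[0,0,0.09]])

```text
time_s: 13.62
tcp_pos: [0.5997, 0.1062, 0.212]
ee_rot: [3.139, -0.105, -0.005]
ft_force: [-11.4, -4.0, 6.1]
opening: 0.002
grasp_force: 5.4
```

step_arm(jaw=[-1,-1], translation=[[0.01,0,0],[0.01,0,0]], turn=[[0,0,0],[0,0,0]])

```text
time_s: 13.88
tcp_pos: [0.6001, 0.1061, 0.212]
ee_rot: [3.139, -0.104, -0.009]
ft_force: [-12.8, -2.5, 7.5]
opening: 0.008
grasp_force: 6.0
```

step_arm(jaw=[-1,-1], translation=[[0.01,0,0],[0.01,0,0]], turn=[[0,0,0],[0,0,0]])

```text
time_s: 14.12
tcp_pos: [0.6007, 0.1061, 0.2119]
ee_rot: [3.139, -0.104, -0.012]
ft_force: [-16.7, -1.5, 10.5]
opening: 0.001
grasp_force: 8.4
```

```bash
python3 st.py
```

```text
[0.60070803 0.10612323 0.2119279 ] [0.00565988 0.02586663 0.2119279 ] yaw base -8.220625852592423e-05 tilt [-0.00778185 -0.00083481] F [-16.7  -1.5  10.5] 14.125
tcp rel pin in tool mm [ -54.37225094 -135.85865349   -2.69199929]
```

The force rose to about 17 N with yaw 0 and the finger face at base x≈15 mm, so the tray is home against the stop. I'll back off, go up and move round to the outer side of the shade.

step_arm(jaw=[-1,-1,-1], translation=[[-0.1,0,0],[-0.3,0,0],[-0.5,0,0]], turn=[[0,0,0],[0,0,0],[0,0,0]])

```text
time_s: 14.5
tcp_pos: [0.5421, 0.1102, 0.2123]
ee_rot: [-3.14, 0.104, -0.003]
ft_force: [1.2, -0.0, -0.8]
opening: 0.002
grasp_force: 0.0
```

step_arm(jaw=[-1,-1,-1], translation=[[0,0,-0.4],[0,0,-0.8],[0,0,-1]], turn=[[0,0,0],[0,0,0],[0,0,0]])

```text
time_s: 14.88
tcp_pos: [0.5428, 0.1103, 0.3348]
ee_rot: [-3.14, 0.104, -0.007]
ft_force: [-0.3, 0.0, 0.2]
opening: 0.005
grasp_force: 0.0
```

step_arm(jaw=[-1,-1,-1], translation=[[0.05,-0.1,-0.25],[0.25,-0.6,-0.25],[0.4,-1,-0.25]], turn=[[0,0,0],[0,0,0],[0,0,0]])

```text
time_s: 15.25
tcp_pos: [0.5992, 0.2282, 0.3631]
ee_rot: [-3.139, 0.105, -0.005]
ft_force: [1.0, -0.4, 0.4]
opening: 0.006
grasp_force: 0.0
```

step_arm(jaw=[-1,-1,-1,-1], translation=[[0.15,-0.35,0],[0.3,-0.7,0],[0.43,-1,0],[0.43,-1,0]], turn=[[0,0,0],[0,0,0],[0,0,0],[0,0,0]])

```text
time_s: 15.75
tcp_pos: [0.6582, 0.3452, 0.3613]
ee_rot: [-3.14, 0.101, -0.002]
ft_force: [-0.6, 0.0, -0.9]
opening: 0.007
grasp_force: 0.0
```

```bash
python3 st.py
python3 - <<'E'
from h import *; from plant import eyes,robot
import pickle
T=eyes.camera_info("top");t=eyes.snapshot("top");s=eyes.snapshot("scene");w=eyes.snapshot("wrist");pickle.dump(eyes.camera_info("wrist"),open("w5.pkl","wb"))
cv2.imwrite("pics/t5.png",t);cv2.imwrite("pics/s5.png",s);cv2.imwrite("pics/w5.png",w)
cv2.imwrite("pics/c5.png",np.hstack([cv2.resize(s[140:300,290:510],(400,291)),cv2.resize(w,(400,291))]))
E
```

```text
[0.65823107 0.34524904 0.36131302] [0.04723678 0.26827417 0.36131302] yaw base 0.0020170053842137603 tilt [0.00104358 0.0003653 ] F [-0.6  0.  -0.9] 15.75
tcp rel pin in tool mm [ -11.84514871 -378.36483218 -152.16191131]
```

View pics/c5.png

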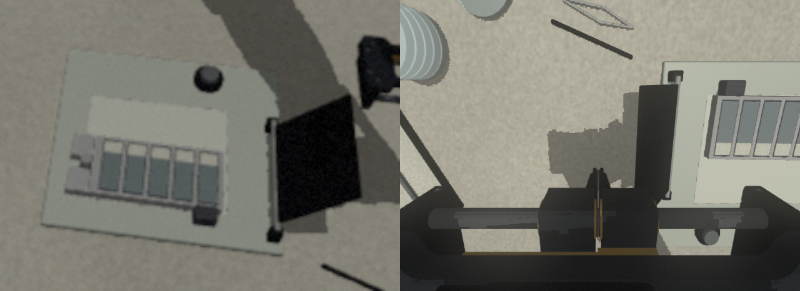

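The tray's long side is at the stop block, and the finger is to the left of the shade, clear of its edge. I'll lower it and push.

step_arm(jaw=[-1,-1,-1], translation=[[0,0,0.3],[0,0,0.59],[0,0,0.59]], turn=[[0,0,0],[0,0,0],[0,0,0]])

```text
time_s: 16.27
tcp_pos: [0.6577, 0.342, 0.2893]
ee_rot: [3.138, -0.106, -0.006]
ft_force: [0.9, -0.4, 0.4]
opening: 0.005
grasp_force: 0.0
```

step_arm(jaw=[-1,-1,-1,-1,-1], translation=[[0,0.15,0],[0,0.3,0],[0,0.45,0],[0,0.6,0],[0,0.75,0]], turn=[[0,0,0],[0,0,0],[0,0,0],[0,0,0],[0,0,0]])

```text
time_s: 16.9
tcp_pos: [0.6519, 0.2518, 0.2914]
ee_rot: [3.14, -0.104, -0.0]
ft_force: [-0.7, 0.3, 1.5]
opening: 0.002
grasp_force: 0.8
```

step_arm(jaw=[-1,-1,-1,-1,-1], translation=[[0,0.12,0],[0,0.25,0],[0,0.38,0],[0,0.5,0],[0,0.5,0]], turn=[[0,0,0],[0,0,0],[0,0,0],[0,0,0],[0,0,0]])

```text
time_s: 17.52
tcp_pos: [0.6482, 0.1923, 0.2914]
ee_rot: [3.139, -0.106, -0.0]
ft_force: [-0.2, -0.3, 1.3]
opening: 0.006
grasp_force: 0.0
```

```bash
python3 st.py
python3 - <<'E'
from h import *; from plant import eyes,robot
import pickle
s=eyes.snapshot("scene");t=eyes.snapshot("top");c=eyes.camera_info("wrist");w=eyes.snapshot("wrist");pickle.dump(c,open("w6.pkl","wb"))
cv2.imwrite("pics/w6.png",w);cv2.imwrite("pics/s6.png",s);cv2.imwrite("pics/t6.png",t)
cv2.imwrite("pics/c6.png",np.vstack([np.hstack([cv2.resize(s[140:300,290:510],(400,291)),cv2.resize(t[90:270,100:347],(400,291))]),np.hstack([cv2.resize(w,(400,291)),np.zeros((291,400,3),np.uint8)])]))
E
```

```text
[0.64818934 0.19230887 0.29135127] [0.04733529 0.11500473 0.29135127] yaw base -0.001088809929871995 tilt [-0.00018144 -0.00048729] F [-0.2 -0.3  1.3] 17.525
tcp rel pin in tool mm [ -12.92190381 -224.94973442  -82.46147535]
```

View pics/c6.png

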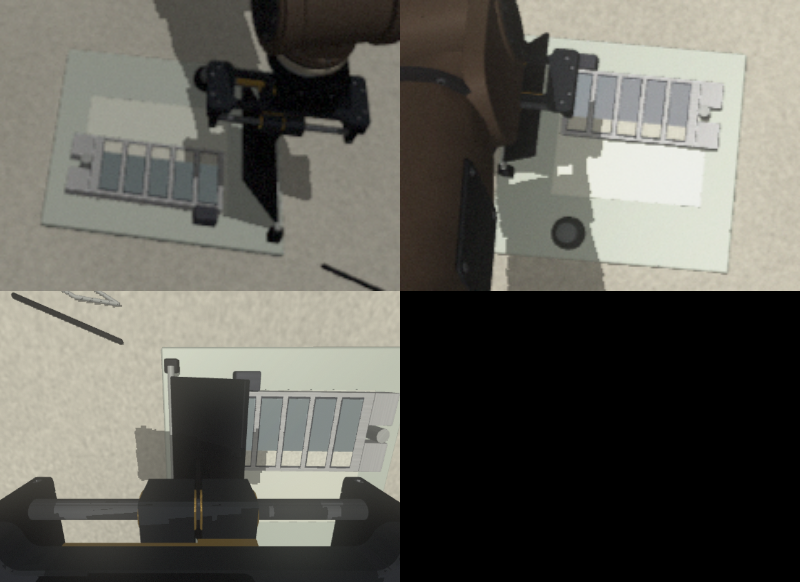

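The shade now leans in over the tray. In the wrist view its far free corner is near full-size pixel (398,122).

```bash
cat > ang.py <<'E'
from h import *; import pickle,sys
n=sys.argv[1];c=pickle.load(open(n+".pkl","rb"));im=cv2.imread(f"pics/{n}.png").max(2)
r0=int(sys.argv[2]);cols=[int(a) for a in sys.argv[3:5]]
for r in range(r0,r0+70,14):   # free edge: rightmost dark pixel in row, walking from the panel
    row=im[r,cols[0]:cols[1]].astype(int);g=row[1:]-row[:-1];k=np.argmax(row>row[:15].mean()+25);p=(cols[0]+k-.5,r+.5)
    o,d=ray(c,p);best=[]
    for L in np.linspace(.1,.6,5001):
        q=w2b(o+d*L);best.append((abs(np.hypot(q[1]-.145,q[2]-.036)-.12),q))
    zz=[b for b in best if b[0]<2e-4]
    print(p,[(b[1].round(3),round(float(np.arctan2(b[1][2]-.036,.145-b[1][1])),3)) for b in zz[:1]+zz[-1:]])
E
python3 ang.py w6 130 340 450
```

```text
(np.float64(399.5), 130.5) [(array([0.118, 0.081, 0.138]), 1.009), (array([ 0.109,  0.04 , -0.022]), -0.504)]
(np.float64(397.5), 144.5) [(array([0.112, 0.081, 0.138]), 1.013), (array([ 0.096,  0.04 , -0.023]), -0.515)]
(np.float64(396.5), 158.5) [(array([0.107, 0.081, 0.138]), 1.014), (array([ 0.083,  0.04 , -0.023]), -0.515)]
(np.float64(395.5), 172.5) [(array([0.1  , 0.081, 0.138]), 1.013), (array([ 0.07 ,  0.04 , -0.023]), -0.515)]
(np.float64(394.5), 186.5) [(array([0.094, 0.081, 0.138]), 1.014), (array([ 0.056,  0.04 , -0.023]), -0.516)]
```

step_arm(jaw=[-1,-1,-1,-1], translation=[[0,0.07,0],[0,0.14,0],[0,0.19,0],[0,0.19,0]], turn=[[0,0,0],[0,0,0],[0,0,0],[0,0,0]])

```text
time_s: 18.18
tcp_pos: [0.6466, 0.1701, 0.2913]
ee_rot: [3.14, -0.105, -0.0]
ft_force: [0.3, 0.1, -0.4]
opening: 0.002
grasp_force: 0.0
```

```bash
cat > shot.py <<'E'
from h import *; from plant import eyes
import pickle,sys
n=sys.argv[1];c=eyes.camera_info("wrist");pickle.dump(c,open(n+".pkl","wb"));cv2.imwrite(f"pics/{n}.png",eyes.snapshot("wrist"))
for a in(.785,.85):print(a,proj(c,b2w(.1,.145-.12*np.cos(a),.036+.12*np.sin(a))))
E
python3 st.py;python3 shot.py w7; python3 ang.py w7 150 360 500
```

```text
[0.64661363 0.17008976 0.29134763] [0.047233   0.09273005 0.29134763] yaw base -0.0006257135296423855 tilt [-8.69708130e-05 -3.24647917e-04] F [ 0.3  0.1 -0.4] 18.175
tcp rel pin in tool mm [ -12.89920478 -202.69485868  -82.4136309 ]
0.785 [382.7328003  166.75295969]
0.85 [372.8685073  168.69413959]
(np.float64(379.5), 150.5) [(array([0.108, 0.063, 0.123]), 0.815), (array([ 0.092,  0.035, -0.013]), -0.423)]
(np.float64(379.5), 164.5) [(array([0.101, 0.062, 0.123]), 0.811), (array([ 0.079,  0.035, -0.012]), -0.413)]
(np.float64(378.5), 178.5) [(array([0.095, 0.062, 0.123]), 0.812), (array([ 0.066,  0.035, -0.013]), -0.416)]
(np.float64(377.5), 192.5) [(array([0.088, 0.062, 0.123]), 0.814), (array([ 0.053,  0.035, -0.013]), -0.419)]
(np.float64(376.5), 206.5) [(array([0.081, 0.063, 0.123]), 0.816), (array([ 0.039,  0.035, -0.013]), -0.422)]
```

step_arm(jaw=[-1,-1,-1], translation=[[0,0.015,0],[0,0.03,0],[0,0.03,0]], turn=[[0,0,0],[0,0,0],[0,0,0]])

```text
time_s: 18.6
tcp_pos: [0.6463, 0.1671, 0.2913]
ee_rot: [3.14, -0.104, 0.0]
ft_force: [0.4, -0.1, -0.1]
opening: 0.006
grasp_force: 0.1
```

```bash
python3 st.py;python3 shot.py w8; python3 ang.py w8 150 360 500
```

```text
[0.6463382  0.16711816 0.29132812] [0.04715476 0.08974673 0.29132812] yaw base 4.779172436157608e-05 tilt [ 6.34976119e-05 -1.33294042e-04] F [ 0.4 -0.1 -0.1] 18.6
tcp rel pin in tool mm [ -12.82974723 -199.73673706  -82.35477802]
0.785 [376.71107559 166.66601834]
0.85 [366.63064744 168.59566849]
(np.float64(376.5), 150.5) [(array([0.108, 0.061, 0.122]), 0.794), (array([ 0.092,  0.035, -0.013]), -0.42)]
(np.float64(375.5), 164.5) [(array([0.101, 0.061, 0.122]), 0.797), (array([ 0.079,  0.035, -0.013]), -0.423)]
(np.float64(375.5), 178.5) [(array([0.094, 0.061, 0.121]), 0.791), (array([ 0.066,  0.035, -0.012]), -0.414)]
(np.float64(374.5), 192.5) [(array([0.087, 0.061, 0.122]), 0.793), (array([ 0.053,  0.035, -0.013]), -0.417)]
(np.float64(373.5), 206.5) [(array([0.08 , 0.061, 0.122]), 0.795), (array([ 0.039,  0.035, -0.013]), -0.421)]
```

step_arm(jaw=[-1,-1,-1,-1], translation=[[0,-0.1,-0.05],[0,-0.2,-0.2],[0,-0.2,-0.5],[0,-0.2,-0.65]], turn=[[0,0,0],[0,0,0],[0,0,0],[0,0,0]])

```text
time_s: 19.15
tcp_pos: [0.6479, 0.1919, 0.3714]
ee_rot: [-3.139, 0.103, -0.004]
ft_force: [-0.1, -0.6, -0.2]
opening: 0.004
grasp_force: 0.0
```

step_arm(jaw=[-1,-1,-1], translation=[[-0.35,0.1,0],[-0.7,0.2,0],[-1,0.3,0]], turn=[[0,0,0],[0,0,0],[0,0,0]])

```text
time_s: 19.52
tcp_pos: [0.5242, 0.163, 0.3693]
ee_rot: [3.14, -0.104, -0.0]
ft_force: [-0.2, -0.2, -0.5]
opening: 0.004
grasp_force: 0.0
```

step_arm(jaw=[-1,-1,-1,-1], translation=[[-0.2,0.1,0],[-0.35,0.18,0.3],[-0.35,0.18,0.6],[-0.35,0.18,0.6]], turn=[[0,0,0],[0,0,0],[0,0,0],[0,0,0]])

```text
time_s: 20.02
tcp_pos: [0.4822, 0.1444, 0.2959]
ee_rot: [3.139, -0.104, -0.006]
ft_force: [-0.7, -0.6, 0.3]
opening: 0.01
grasp_force: 0.0
```

```bash
python3 st.py; python3 shot.py w9
python3 - <<'E'
from h import *; from plant import eyes,robot
import pickle
c=pickle.load(open("w9.pkl","rb"));im=cv2.imread("pics/w9.png")
s=robot.sense();R=Ro.from_rotvec(s['ee_rot']).as_matrix()
print("tip px",proj(c,s['tcp_pos']+R@[0,0,.19]),"btn",proj(c,b2w(-.115,.055,.03)))
t=eyes.snapshot("top");sc=eyes.snapshot("scene")
cv2.imwrite("pics/c9.png",np.vstack([np.hstack([cv2.resize(im,(400,291)),cv2.resize(t[90:270,100:347],(400,291))]),np.hstack([cv2.resize(sc[140:300,290:510],(400,291)),cv2.resize(sc[100:220,180:345],(400,291))])]))
E
```

```text
[0.48221832 0.14436395 0.29590494] [-0.11510017  0.05618452  0.29590494] yaw base -0.00017356759855582937 tilt [-0.0038803  -0.00073628] F [-0.7 -0.6  0.3] 20.025
tcp rel pin in tool mm [-175.45996187 -166.06849369  -86.39959433]
0.785 [ 303.32617787 -293.87431688]
0.85 [ 285.77743606 -313.44262016]
tip px [315.16617176 249.58617614] btn [316.95388615 209.54747885]
```

View pics/c9.png

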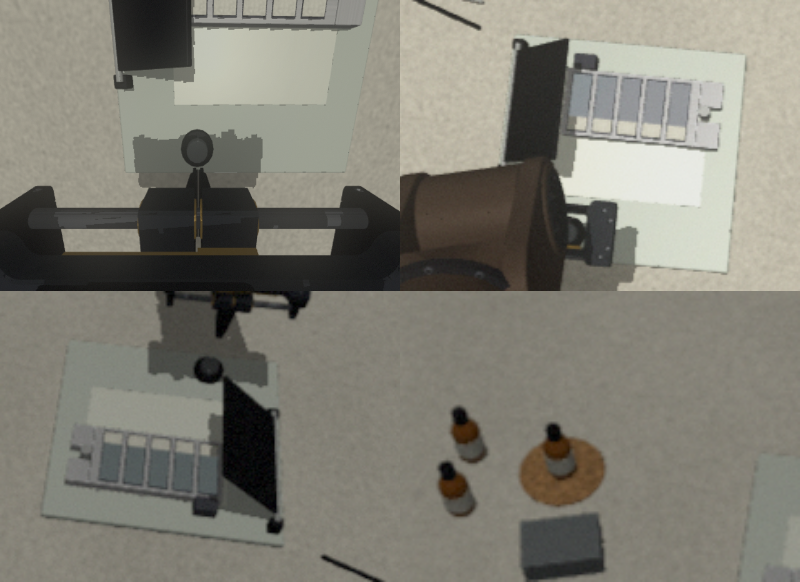

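The wrist view puts the button just ahead of the tip at about (316,205), as predicted. The shade is at an angle over the tray, the tray is at the stop and the vial stands on the mat. Now the press.

step_arm(jaw=[-1,-1,-1,-1], translation=[[0.01,0.01,0.25],[0.01,0.01,0.45],[0.01,0.01,0.52],[0.01,0.01,0.52]], turn=[[0,0,0],[0,0,0],[0,0,0],[0,0,0]])

```text
time_s: 20.68
tcp_pos: [0.4839, 0.1431, 0.2355]
ee_rot: [-3.14, 0.104, -0.001]
ft_force: [-0.2, -0.4, 0.2]
opening: 0.008
grasp_force: 0.0
```

step_arm(jaw=[-1,-1,-1,-1,-1], translation=[[0,0,0.02],[0,0,0.04],[0,0,0.06],[0,0,0.07],[0,0,0.07]], turn=[[0,0,0],[0,0,0],[0,0,0],[0,0,0],[0,0,0]])

```text
time_s: 21.3
tcp_pos: [0.4836, 0.1431, 0.2264]
ee_rot: [3.14, -0.104, -0.0]
ft_force: [-0.2, -0.6, 0.4]
opening: 0.004
grasp_force: 0.0
```

```bash
python3 st.py
```

```text
[0.4835873  0.14305724 0.22640885] [-0.11364774  0.05497124  0.22640885] yaw base 1.7902889910922926e-05 tilt [-0.00020638 -0.00013817] F [-0.2 -0.6  0.4] 21.3
tcp rel pin in tool mm [-173.64821174 -164.97171098  -17.39967123]
```

Tip at 36 mm with no contact yet. Continuing in small steps.

step_arm(jaw=[-1,-1,-1], translation=[[0,0,0.02],[0,0,0.035],[0,0,0.035]], turn=[[0,0,0],[0,0,0],[0,0,0]])

```text
time_s: 21.68
tcp_pos: [0.4837, 0.1431, 0.2223]
ee_rot: [3.14, -0.104, 0.0]
ft_force: [0.0, -0.7, 2.8]
opening: -0.001
grasp_force: 1.3
```

step_arm(jaw=[-1,-1,-1], translation=[[0,0,0.015],[0,0,0.025],[0,0,0.025]], turn=[[0,0,0],[0,0,0],[0,0,0]])

```text
time_s: 22.05
tcp_pos: [0.4837, 0.1431, 0.2193]
ee_rot: [3.14, -0.104, 0.0]
ft_force: [-0.8, 0.4, 4.7]
opening: 0.005
grasp_force: 2.1
```

step_arm(jaw=[-1,-1,-1], translation=[[0,0,0.01],[0,0,0.015],[0,0,0.015]], turn=[[0,0,0],[0,0,0],[0,0,0]])

```text
time_s: 22.42
tcp_pos: [0.4836, 0.143, 0.2182]
ee_rot: [-3.14, 0.104, -0.001]
ft_force: [-2.5, 0.4, 15.4]
opening: 0.003
grasp_force: 7.7
```

step_arm(jaw=[-1,-1,-1], translation=[[0,0,0.01],[0,0,0.01],[0,0,0.01]], turn=[[0,0,0],[0,0,0],[0,0,0]])

```text
time_s: 22.8
tcp_pos: [0.4835, 0.143, 0.2179]
ee_rot: [-3.14, 0.104, -0.002]
ft_force: [-6.0, -1.4, 30.1]
opening: 0.005
grasp_force: 15.2
```

Bottomed out: the force climbs steeply with almost no motion. I'll release and move clear of the scene.

step_arm(jaw=[-1,-1,-1,-1], translation=[[0,0,-0.1],[0,0,-0.4],[0,0,-0.8],[0,0,-1]], turn=[[0,0,0],[0,0,0],[0,0,0],[0,0,0]])

```text
time_s: 23.3
tcp_pos: [0.4835, 0.1431, 0.3383]
ee_rot: [-3.14, 0.104, -0.003]
ft_force: [-1.0, 1.0, 0.4]
opening: 0.006
grasp_force: 0.0
```

step_arm(jaw=[-1,-1,-1,-1], translation=[[0,0.3,-0.1],[0,0.65,-0.2],[0,1,-0.3],[0,1,-0.3]], turn=[[0,0,0],[0,0,0],[0,0,0],[0,0,0]])

```text
time_s: 23.8
tcp_pos: [0.4755, 0.0215, 0.3728]
ee_rot: [3.139, -0.109, 0.001]
ft_force: [0.0, 0.1, 0.2]
opening: 0.008
grasp_force: 0.0
```

```bash
python3 st.py
python3 - <<'E'
from h import *; from plant import eyes
import pickle
c=eyes.camera_info("wrist");pickle.dump(c,open("w10.pkl","wb"));w=eyes.snapshot("wrist");t=eyes.snapshot("top");s=eyes.snapshot("scene");T=eyes.camera_info("top");S=eyes.camera_info("scene")
cv2.imwrite("pics/w10.png",w);cv2.imwrite("pics/t10.png",t);cv2.imwrite("pics/s10.png",s)
# shade free edge in top view: predicted pixels for angles, and the dark/light step along rows
for a in(.7,.785,.87):print(a,[proj(T,b2w(x,.145-.12*np.cos(a),.036+.12*np.sin(a))).round(1) for x in(.12,.045,-.03)])
for r in(125,140,155):
    row=t[r].max(1).astype(int);k=[i for i in range(170,230) if row[i]<50];print(r,min(k),max(k),row[195:212])
im=np.vstack([np.hstack([cv2.resize(t[90:270,100:347],(400,291),interpolation=2),cv2.resize(s[140:300,290:510],(400,291))])]);cv2.imwrite("pics/c10.png",im)
E
```

```text
[0.47547523 0.02146478 0.37282799] [-0.11369771 -0.06689152  0.37282799] yaw base -0.0030930158625023935 tilt [ 0.00069521 -0.00028865] F [0.  0.1 0.2] 23.8
tcp rel pin in tool mm [-173.71327659  -42.53170901 -163.96218272]
0.7 [array([208.6, 115.5]), array([204.5, 152.5]), array([200.4, 190. ])]
0.785 [array([204.4, 114.2]), array([200.2, 151.4]), array([196.1, 189.2])]
0.87 [array([199.8, 112.8]), array([195.7, 150.3]), array([191.4, 188.4])]
125 173 201 [ 45  49  49  46  47  46  49  50 177 209 212 210 143  87  84  81  80]
140 171 200 [ 48  46  45  44  51  48  70 106 110 111 102 102 140 149 153 153 153]
155 170 198 [ 42  44  48  47  56  93 106 105 102  95 136 153 151 153 153 155 152]
```

View pics/c10.png

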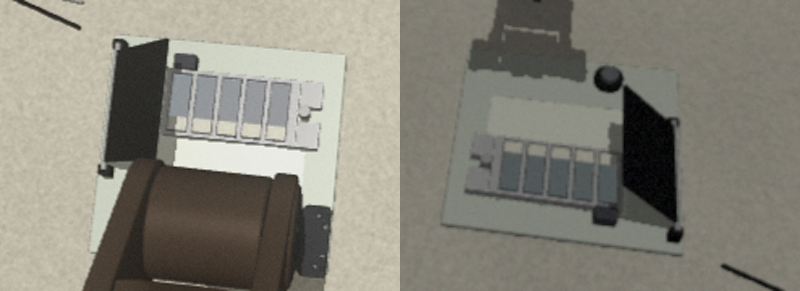

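The final views show the tray at the stop with its notch on the pin. The shade edge is at about column 199 where 45° predicts 200, and the button is up. Handing in.

```bash
python3 -c "
from plant import hand_in
print(hand_in())"
```

```text
the job is handed in; nothing more can be done
None
```

I did all four steps in order and handed the job in at about 24 s: the vial stands on the mat, the tray is home against the stop, the shade is at about 0.80 rad (target 0.785), and the lamp button was pressed fully and released.

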